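# Nest the cover angle onto the heat-spreader angle in the jig

### The job

On the repair bench a short aluminium angle is fixed ridge up on a small black jig plate. Of the loose offcuts, pick the angle section of the same leg size and nest it over the fixed one, ridge along ridge and centred lengthwise so that it overhangs both ends alike, lowering it fully home before you let go of it. Leave the smaller angle and the channel where they lie.

Things in the scene. Friction and masses are not known exactly. Their poses are not given: they have to be found in the camera images.
- cover_angle: Loose aluminium equal angle, the one to move: legs 36 mm wide (outside), 4 mm thick, 60 mm long, about 50 g. Lies ridge up like a tent, leg edges down, 51 mm wide, 28 mm tall. Origin: centre of its underside, level with the leg edges. x along the ridge, y across, z up; same when turned half round about z. Its flat end faces (x = +-30 mm) can be pinched just below the ridge.
- jig: Fixed black plate 80 x 76 x 12 mm (x, y, z) on the bench with a fixed aluminium angle (legs 36 mm, 4 mm thick, 40 mm long) ridge up at its middle, edges on the plate. Origin: centre of the plate's underside. x along the ridge, y across, z up. The fixed ridge is 40 mm above the origin, ends at x = +-20 mm. Fully nested, the cover's origin is 17.7 mm above this origin, its ridge at 46 mm.
- small_angle: Loose bystander: aluminium angle with smaller legs, 24 mm wide (outside), 4 mm thick, 60 mm long, ridge up, 34 mm wide across the edges, 20 mm tall. Origin: centre of its underside; x along the ridge, z up.
- channel: Loose bystander: aluminium U channel lying open side down, flat top, 60 mm long (x), 50 mm wide (y), 25 mm tall, walls 4 mm. Origin: centre of its underside; z up.

How it is judged (in metres and radians):
On the way:
1. the cover angle is nested on the fixed angle while the fingers still hold it (x of cover_angle in the frame of jig between -0.012 and 0.012 m and y of cover_angle in the frame of jig between -0.01 and 0.01 m and z of cover_angle in the frame of jig between 0.0127 and 0.0227 m and angle between the x axis of cover_angle and the x axis of jig, either way round below 0.21 rad and angle between cover_angle's own z axis and vertical below 0.21 rad and contact force between the fingers and cover_angle above 0.5 N), for 0.1 s.
At the end, for the whole second after the job is handed in: The cover angle rests nested over the jig's fixed angle, ridge up and at rest: centred within 12 mm along the ridge, 10 mm across and 5 mm of the nested height, ridges parallel and upright within 12 degrees (x of cover_angle in the frame of jig between -0.012 and 0.012 m and y of cover_angle in the frame of jig between -0.01 and 0.01 m and z of cover_angle in the frame of jig between 0.0127 and 0.0227 m and angle between the x axis of cover_angle and the x axis of jig, either way round below 0.21 rad and angle between cover_angle's own z axis and vertical below 0.21 rad and linear speed of cover_angle below 0.02 m/s); the robot touches nothing.
It fails at once if the small angle is moved more than 30 mm (distance of small_angle from where it was at the start of the episode above 0.03 m).
It fails at once if the channel is moved more than 30 mm (distance of channel from where it was at the start of the episode above 0.03 m).
It also fails if it takes over 37 s, if anything falls off the work surface, if the arm or the gripper's body presses on something with over 40 N, if the wrist force passes 120 N, or if a joint passes its speed limit or range.

### The arm

A 6-joint arm with a two-finger parallel gripper is mounted at the origin on the work surface. World frame = base frame: x ahead of the robot, y to its left, z up, the work surface at z = 0. Lengths are in mm, angles in rad, forces in N, time in s.
With the tool pointing down it reaches from about 275 to 1000 mm from the base axis. Payload 8.4 kg.
Tool frame: the origin (TCP) lies between the finger pads; the fingertips stand 22 mm ahead of it and the grasp point (between the pads) lies 3 mm ahead of it (r.nose_length is the z of the fingertips in the tool frame, in mm); z points along the fingers, y is the line along which they close (so a half turn about z gives the same grasp; the last joint's range is limited). The gripper opens to 85 mm and grips with 20 to 120 N. Pads are 22 mm wide; open, the fingers measure 114 mm over their backs; the gripper's body (76 mm by 85 mm) begins 54 mm behind the grasp point. The pads swing forward as they close: fully open they stand 13 mm farther back than shut.
Start: joints at [1.144, 0.353, 1.633, -0, 1.155, -0.002], TCP at [257.586, 569.454, 253.281] pointing down, gripper open.
Joint ranges: [-2.63, 2.63], [-0.92, 2.1], [0.06, 2.66], [-1.3, 4.44], [0, 2.69], [-3.02, 3.02]. Speed limits (rad/s): [2.22, 2.22, 2.79, 3.14, 3.14, 3.14].

### API

Orientations are given as [roll, pitch, yaw] about the fixed x, y, z axes, in that order (R = Rz(yaw) Ry(pitch) Rx(roll)).
In Python, from rig import r, ticket, grab_frame, camera_params gives the robot as it stands (r), with the cameras as plain functions and the job (ticket).
- The arm moves only by the tool advance, called as name(argument=value, ...) on one line, values as JSON. Schema: {"type":"object","properties":{"rows":{"type":"array","items":{"type":"array","items":{"type":"array","items":{"type":"number"},"minItems":7,"maxItems":7},"minItems":1,"maxItems":5},"minItems":1,"maxItems":1},"clamp_n":{"type":"number"},"only":{"type":"string"},"quiet":{"type":"boolean"},"lines":{"type":"string"}},"required":["rows"],"additionalProperties":false}. rows is a list that holds a single list of rows (three levels of brackets), with 1 to 5 rows, each of 7 numbers: a rotation vector rx, ry, rz in parts of the range, where 1.0 means 4 rad, then dx, dy, dz in a scale on which 1.0 is 50 cm, then the opening from 0.0 (shut) to 1.0 (fully open); each row shifts and turns the commanded pose from where the row before left it, along the tool's axes as they then stand; what a row does not reach is not made up. A row lasts 1/12 s, in which the tool goes at most 41.7 mm and 0.125 rad, less where a joint would pass 70% of its speed; a pose out of reach is approached as far as the arm can. The fingers move at their own pace and stop on an object; clamp_n is the grip in N (left out, the last holds). Time passes only in rows, so rows that do not move let the fingers close. The tool returns the time, the measured TCP pose, the force, the opening and the grip force at its end. only (a regular expression) keeps the lines of the reply that match it, lines (a string "A,B") keeps lines A to B, and quiet returns only ok. No shift or turn number may pass 1 either way. Input that does not fit is refused with a message, and nothing moves.
- r.sense(): the state, without advancing time (a new reading comes with each control period).
- grab_frame(name): name is "scene" or "top" or "wrist"; returns the picture (420x560x3 uint8, red, green, blue); there is no depth.
- camera_params(name): a dict with "fx", "fy", "cx", "cy" (pixels), "dist_coeffs" ([k1, k2, p1, p2, k3] as OpenCV has them; the pictures are not rectified), "rvec" (rotation vector, rad) and "tvec" (3), from world to camera coordinates, as OpenCV has them. Camera axes: x right, y down, z forward; pixel columns grow to the right and rows downward; lengths in mm; the calibration is good to about 2 mm. A picture is of the moment at which its call begins: read the wrist's pose just before it. camera_params takes no time and is no camera call; for the wrist camera it gives the pose at the moment of the call.
- ticket.sign_off(): hands the job in; it is judged then, once.
The state is a dict: "clock": time; "qpos": joint angles; "qvel": joint speeds; "joint_efforts": joint torques, N m; "eef_pos": TCP position; "tcp_rot": TCP orientation; "contact_force": force on the tool from outside, world axes, zero at the start; "wrist_torque": the same for the moment, N m; "opening": opening from 0.0 (shut) to 1.0 (fully open); "grasp_force": force on a finger pad.
Only numpy, scipy, OpenCV 4.12 (cv2) and the standard library are available. Lean on these libraries where they do the work, as an engineer would, in place of code of your own. Each camera call takes 0.05 s, during which the arm holds its last target. There are 200 camera calls.

## Working session

There is one attempt and no reset: what is moved stays moved. The work goes in short steps, Python scripts to look and compute and a tool call to move; the robot and the scene stay as the last step left them, time stands still between calls to the robot, and variables do not carry over. Pictures are saved under pics/ and viewed, at most 12 in all, crops included, and the job is handed in when it is done.

```bash
ls; mkdir -p pics
```

Run:
```python
from rig import r, ticket, grab_frame, camera_params
import cv2,numpy as np
print(r.sense())
for n in("top","scene"):
    print(n,camera_params(n)); cv2.imwrite(f"pics/{n}0.png",grab_frame(n)[...,::-1])
```

```text
pics
rig.py
{'clock': 0.0, 'qpos': array([ 1.14358730e+00,  3.53629380e-01,  1.63415765e+00,  1.95756463e-05,
        1.15521601e+00, -2.39865420e-03]), 'qvel': array([-0.00057966, -0.00109442,  0.00013145,  0.00089077, -0.00117006,
       -0.00064557]), 'joint_efforts': array([ 2.22504059e-03, -6.05235100e+01, -3.42072093e+01,  9.37072696e-05,
        8.99465871e-03,  4.67767427e-05]), 'eef_pos': array([257.39448177, 569.02896676, 252.56333101]), 'tcp_rot': array([-3.14018232e+00, -2.12812081e-05,  2.71677435e+00]), 'contact_force': array([-0.23142286,  0.04695516,  0.68353699]), 'wrist_torque': array([-0.01933594, -0.02891376,  0.00822135]), 'grasp_force': 0.0, 'opening': 0.9979014007634341}
top {'fx': 507.087561352392, 'fy': 507.087561352392, 'cx': 286.6054174252931, 'cy': 214.1067070685389, 'dist_coeffs': array([-0.18258671,  0.        ,  0.        ,  0.        ,  0.        ]), 'rvec': array([ 2.16132944, -2.11186787,  0.12669497]), 'tvec': array([ -6.51706251, 550.05482289, 828.39611356])}
scene {'fx': 460.09587336283624, 'fy': 460.09587336283624, 'cx': 283.4757648815856, 'cy': 214.22542473841182, 'dist_coeffs': array([-0.08719256,  0.        ,  0.        ,  0.        ,  0.        ]), 'rvec': array([ 1.56785561,  2.21476625, -0.6991699 ]), 'tvec': array([ 207.5550444 , -414.6715219 , 1114.11345201])}
```

View pics/top0.png

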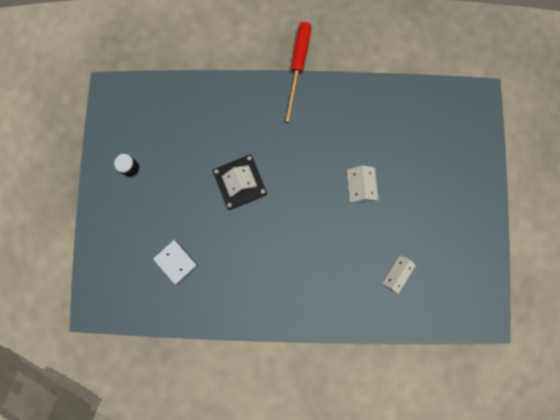

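View pics/scene0.png

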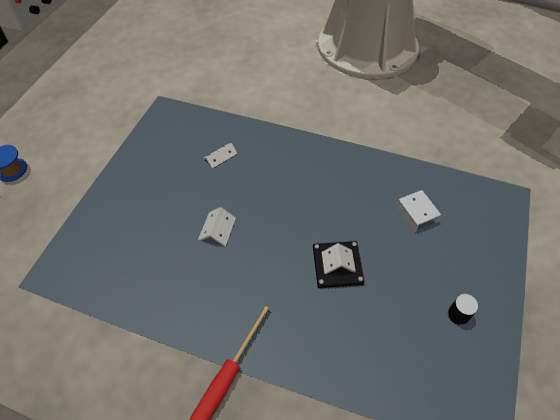

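The top view shows the cover at (363,183), the jig at (240,182), the small angle at (399,274) and the channel at (175,262). In the scene view the cover is at (217,226) and the jig at (338,262). I'll triangulate rough positions from these.

Create h.py:
```python
import cv2,numpy as np
from scipy.spatial.transform import Rotation as Ro
def ray(c,uv):
    K=np.array([[c['fx'],0,c['cx']],[0,c['fy'],c['cy']],[0,0,1]])
    n=cv2.undistortPoints(np.array([[uv]],float),K,np.array(c['dist_coeffs']))[0,0]
    R=Ro.from_rotvec(np.ravel(c['rvec'])).as_matrix()
    d=R.T@np.array([n[0],n[1],1]); return -R.T@np.ravel(c['tvec']),d/np.linalg.norm(d)
def plane(c,uv,z):
    o,d=ray(c,uv); return o+d*(z-o[2])/d[2]
def tri(*cu):
    A=np.zeros((3,3));b=np.zeros(3);L=[]
    for c,uv in cu:
        o,d=ray(c,uv);P=np.eye(3)-np.outer(d,d);A+=P;b+=P@o;L.append((o,P))
    x=np.linalg.solve(A,b); return x,max(np.linalg.norm(P@(x-o)) for o,P in L)
```

Run:
```python
from rig import r, ticket, grab_frame, camera_params
from h import *
np.set_printoptions(precision=1,suppress=True)
t,s,w=[camera_params(n) for n in("top","scene","wrist")]
for n,a,b in(("cover",(363,183),(217,226)),("jig",(240,180),(338,258)),("small",(399,274),(221,155)),("chan",(175,262),(419,208))):
    print(n,*tri((t,a),(s,b)))
st=r.sense();R=Ro.from_euler('xyz',st['tcp_rot']).as_matrix()
Rw=Ro.from_rotvec(np.ravel(w['rvec'])).as_matrix()
print("cam in tool",R.T@(-Rw.T@np.ravel(w['tvec'])-st['eef_pos']),"\n",Rw@R,"\ntool axes\n",R,w['fx'])
a=cv2.imread('pics/top0.png');b=cv2.imread('pics/scene0.png')
f=lambda i,x,y:cv2.resize(i[y-33:y+33,x-33:x+33],(396,396),interpolation=cv2.INTER_CUBIC)
cv2.imwrite('pics/z0.png',cv2.resize(np.vstack([np.hstack([f(a,363,183),f(a,240,182)]),np.hstack([f(b,217,226),f(b,338,262)])]),(600,600)))
```

```text
cover [ 612.8 -127.1   10.6] 1.115645094563128
jig [611.4  91.1  22.8] 0.5630732906277157
small [ 452.2 -192.5    2.9] 1.5078595028085944
chan [463.9 200.4  18.8] 0.1182714248795138
cam in tool [  83.1    1.7 -119.8] 
 [[ 0.   1.   0. ]
 [-0.9  0.  -0.3]
 [-0.3 -0.   0.9]] 
tool axes
 [[-0.9  0.4 -0. ]
 [ 0.4  0.9 -0. ]
 [ 0.  -0.  -1. ]] 355.78910622022516
```

View pics/z0.png

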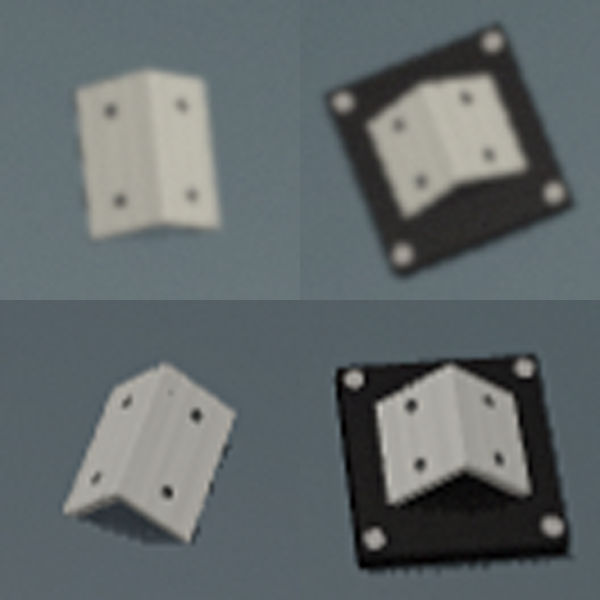

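Crop picture: in the top view the cover ridge runs (148,70)–(163,227) and the jig ridge (125,80)–(155,183). In the scene view they run (118,193)–(165,64) and (165,167)–(151,65), all in local crop pixels.

Run:
```python
from rig import r, ticket, grab_frame, camera_params
from h import *
np.set_printoptions(precision=2,suppress=True)
t,s=[camera_params(n) for n in("top","scene")]
g=lambda p,c:((p[0]+.5)*.22-.5+c[0]-33,(p[1]+.5)*.22-.5+c[1]-33)
for n,tc,sc,ps in(("cover",(363,183),(217,226),[((148,70),(118,193)),((163,227),(165,64))]),("jig",(240,182),(338,262),[((125,80),(165,167)),((155,183),(151,65))])):
    P=[tri((t,g(a,tc)),(s,g(b,sc))) for a,b in ps]
    e=P[0][0]-P[1][0]
    print(n,P,"mid",(P[0][0]+P[1][0])/2,"len",np.linalg.norm(e),"ang",np.arctan2(e[1],e[0]))
st=r.sense();print(st['eef_pos'],st['tcp_rot'],Ro.from_euler('xyz',st['tcp_rot']).as_matrix())
```

```text
cover [(array([ 642.21, -124.45,   26.27]), np.float64(0.2617466520272646)), (array([ 581.15, -131.56,   24.5 ]), np.float64(0.8764976219162042))] mid [ 611.68 -128.     25.38] len 61.49577152652423 ang 0.11600629006401039
jig [(array([632.25, 100.28,  39.67]), np.float64(0.4686824087906897)), (array([592.82,  85.78,  38.39]), np.float64(1.0417576778718691))] mid [612.53  93.03  39.03] len 42.033717304580534 ang 0.35244279348447266
[257.41 569.06 252.59] [-3.14 -0.    2.72] [[-0.91  0.41 -0.  ]
 [ 0.41  0.91 -0.  ]
 [ 0.   -0.   -1.  ]]
```

Units first: shifts go in shares of 50 cm and turns go in shares of 4 rad. So -30.5 mm / 500 = -0.061, -24.5 mm / 500 = -0.049.

advance(rows=[[[0, 0, 0, -0.061, -0.049, 0, 1], [0, 0, 0, -0.061, -0.049, 0, 1], [0, 0, 0, -0.061, -0.049, 0, 1], [0, 0, 0, -0.061, -0.049, 0, 1], [0, 0, 0, -0.061, -0.049, 0, 1]]])

```text
clock: 0.52
eef_pos: [346.2, 393.2, 253.0]
tcp_rot: [-3.141, -0.0, 2.717]
contact_force: [0.9, 0.3, 0.2]
opening: 1.002
grasp_force: 0.0
```

advance(rows=[[[0, 0, 0, -0.061, -0.049, 0, 1], [0, 0, 0, -0.061, -0.049, 0, 1], [0, 0, 0, -0.061, -0.049, 0, 1], [0, 0, 0, -0.061, -0.049, 0, 1], [0, 0, 0, -0.061, -0.049, 0, 1]]])

```text
clock: 0.93
eef_pos: [434.8, 218.7, 253.2]
tcp_rot: [-3.141, -0.0, 2.717]
contact_force: [-0.6, -0.1, 1.2]
opening: 0.996
grasp_force: 0.0
```

advance(rows=[[[0, 0, 0, -0.061, -0.049, 0, 1], [0, 0, 0, -0.061, -0.049, 0, 1], [0, 0, 0, -0.061, -0.049, 0, 1], [0, 0, 0, -0.061, -0.049, 0, 1], [0, 0, 0, -0.061, -0.049, 0, 1]]])

```text
clock: 1.35
eef_pos: [523.3, 44.1, 253.2]
tcp_rot: [-3.142, -0.0, 2.717]
contact_force: [1.1, 0.8, 0.4]
opening: 1.0
grasp_force: 0.0
```

Converted, -30.5 mm / 500 = -0.061, -24.5 mm / 500 = -0.049.

advance(rows=[[[0, 0, 0, -0.061, -0.049, 0, 1], [0, 0, 0, -0.061, -0.049, 0, 1], [0, 0, 0, -0.061, -0.049, 0, 1], [0, 0, 0, -0.061, -0.049, 0, 1], [0, 0, 0, 0, 0, 0, 1]]])

```text
clock: 1.77
eef_pos: [596.2, -99.1, 253.0]
tcp_rot: [-3.14, 0.003, 2.714]
contact_force: [-0.3, -0.7, -0.5]
opening: 1.001
grasp_force: 0.0
```

advance(rows=[[[0, 0, 0.03, 0, 0, 0, 1], [0, 0, 0.03, 0, 0, 0, 1], [0, 0, 0.03, 0, 0, 0, 1], [0, 0, 0.03, 0, 0, 0, 1], [0, 0, 0.03, 0, 0, 0, 1]]])

```text
clock: 2.18
eef_pos: [593.5, -93.5, 252.8]
tcp_rot: [-3.141, -0.001, 2.111]
contact_force: [0.9, 0.4, 0.1]
opening: 0.998
grasp_force: 0.0
```

advance(rows=[[[0, 0, 0.03, 0, 0, 0, 1], [0, 0, 0.03, 0, 0, 0, 1], [0, 0, 0.03, 0, 0, 0, 1], [0, 0, 0.0175, 0, 0, 0, 1], [0, 0, 0, 0, 0, 0, 1]]])

```text
clock: 2.6
eef_pos: [593.5, -93.4, 252.9]
tcp_rot: [-3.141, -0.0, 1.684]
contact_force: [-0.7, 0.3, -0.0]
opening: 0.999
grasp_force: 0.0
```

Run:
```python
from rig import r, ticket, grab_frame, camera_params
import cv2,pickle
p=camera_params("wrist");f=grab_frame("wrist");pickle.dump((p,f),open("w1.pkl","wb"))
cv2.imwrite("pics/w1.png",f[...,::-1]); print(r.sense())
```

```text
{'clock': 2.65, 'qpos': array([-1.58562360e-01,  3.16318882e-01,  1.68685640e+00, -8.36110057e-06,
        1.13907348e+00, -2.76116001e-01]), 'qvel': array([ 0.00050042, -0.00100763, -0.002873  , -0.0007694 ,  0.00046771,
       -0.04972877]), 'joint_efforts': array([-6.82286613e-03, -5.75664783e+01, -3.39146841e+01,  9.57123520e-04,
        3.19340863e-03,  8.53318982e-01]), 'eef_pos': array([593.50502465, -93.38766538, 252.97103808]), 'tcp_rot': array([-3.14095933e+00, -1.71564456e-04,  1.68835341e+00]), 'contact_force': array([ 0.35274031,  0.36956181, -1.0313151 ]), 'wrist_torque': array([-0.00804862, -0.02230327, -0.00470978]), 'grasp_force': 0.0, 'opening': 1.001077002500067}
```

View pics/w1.png

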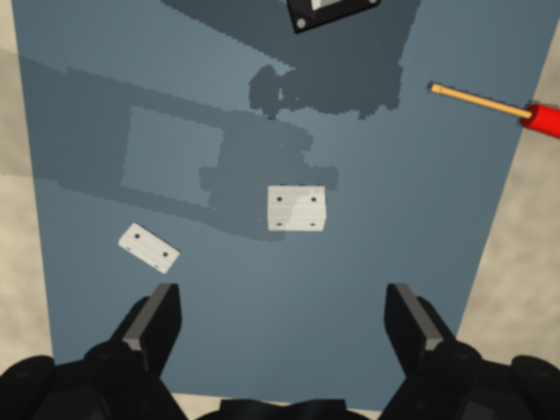

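The wrist view shows the cover at (297,207), the small angle at (149,247) and the jig edge at the top. I'll take a second, closer wrist view.

Converted, 27 mm / 500 = 0.054, -8 mm / 500 = -0.016.

advance(rows=[[[0, 0, 0, -0.016, 0.014, 0.054, 1], [0, 0, 0, -0.016, 0.014, 0.054, 1], [0, 0, 0, 0, 0, 0.054, 1], [0, 0, 0, 0, 0, 0, 1], [0, 0, 0, 0, 0, 0, 1]]])

```text
clock: 3.07
eef_pos: [608.4, -107.6, 171.1]
tcp_rot: [-3.138, -0.001, 1.689]
contact_force: [0.2, -0.5, 0.5]
opening: 0.994
grasp_force: 0.0
```

Run:
```python
from rig import r, ticket, grab_frame, camera_params
import cv2,pickle
print(r.sense()['eef_pos'],r.sense()['tcp_rot'])
p=camera_params("wrist");f=grab_frame("wrist");pickle.dump((p,f),open("w2.pkl","wb"))
f1=pickle.load(open("w1.pkl","rb"))[1]
a=cv2.resize(f1[170:250,250:346,::-1],(576,480),interpolation=cv2.INTER_CUBIC)
cv2.imwrite("pics/w2.png",f[...,::-1]);cv2.imwrite("pics/w1z.png",a)
```

```text
[ 608.37254376 -107.56168484  171.12588324] [-3.13807506e+00 -1.11999019e-03  1.68858513e+00]
```

View pics/w2.png

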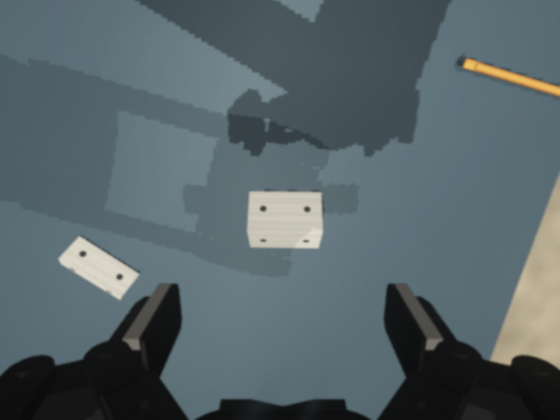

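View pics/w1z.png

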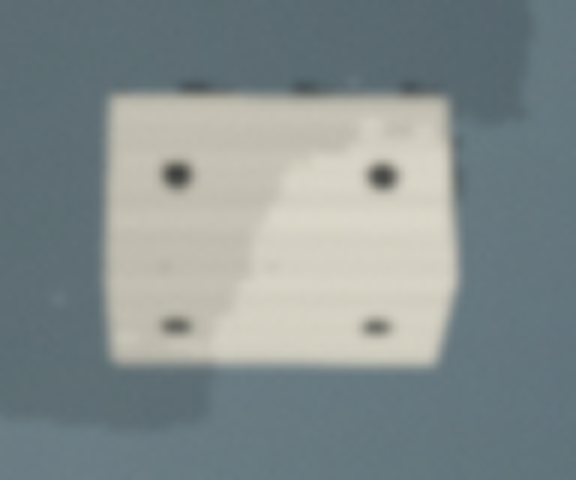

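Ridge-end kinks in w1 are about (267.4,216.2) and (325.9,216.2). In w2 they're near (247,232) and (323,230). I'll refine those with a mask and triangulate.

Run:
```python
from rig import r, ticket, grab_frame, camera_params
from h import *
import pickle
np.set_printoptions(precision=2,suppress=True)
def kink(f,box):
    x0,y0,x1,y1=box
    g=cv2.resize(f[y0:y1,x0:x1],None,fx=6,fy=6,interpolation=cv2.INTER_CUBIC).astype(int)
    m=((g[...,0]-g[...,2]>-12)&(g.sum(2)>400)).astype(np.uint8)
    c=max(cv2.findContours(m,0,cv2.CHAIN_APPROX_NONE)[0],key=cv2.contourArea)
    ap=cv2.approxPolyDP(c,5,True)[:,0]
    return (ap+.5)/6-.5+[x0,y0]
D=[pickle.load(open(f"w{i}.pkl","rb")) for i in(1,2)]
for (p,f),b in zip(D,[(250,170,346,250),(230,170,345,265)]): print(kink(f,b))
P=[tri((D[0][0],a),(D[1][0],b)) for a,b in(((267.4,216.2),(247,232)),((325.9,216.2),(323,230)))]
print(P)
```

```text
[[267.92 185.75]
 [266.75 218.08]
 [268.42 229.75]
 [320.75 230.92]
 [322.58 229.92]
 [326.25 216.42]
 [324.92 190.58]
 [323.58 185.92]
 [277.92 184.92]]
[[248.75 191.25]
 [245.92 230.42]
 [250.08 246.92]
 [305.08 248.25]
 [318.58 247.42]
 [322.92 232.58]
 [320.75 192.08]
 [259.75 190.25]]
[(array([ 581.67, -128.25,   31.12]), np.float64(0.5183371441688964)), (array([ 645.53, -131.07,    0.56]), np.float64(0.2427173807239461))]
```

Run:
```python
from rig import r, ticket, grab_frame, camera_params
from h import *
import pickle
np.set_printoptions(precision=2,suppress=True)
w1,w2=[pickle.load(open(f"w{i}.pkl","rb"))[0] for i in(1,2)]
t,s=[camera_params(n) for n in("top","scene")]
g=lambda p,c:((p[0]+.5)*.22-.5+c[0]-33,(p[1]+.5)*.22-.5+c[1]-33)
tc,sc=(363,183),(217,226)
A=[(w1,(267.1,217.0)),(w2,(246.5,231.5)),(t,g((163,227),tc)),(s,g((165,64),sc))]
B=[(w1,(326.1,216.3)),(w2,(323,232)),(t,g((148,70),tc)),(s,g((118,193),sc))]
for i in range(4): print([plane(*X[i],28) for X in(A,B)])
a,ea=tri(*A);b,eb=tri(*B);e=b-a
print(a,ea,b,eb,(a+b)/2,np.arctan2(e[1],e[0]))
```

```text
[array([ 581.07, -129.83,   28.  ]), array([ 640.99, -122.18,   28.  ])]
[array([ 581.39, -129.53,   28.  ]), array([ 641.61, -122.67,   28.  ])]
[array([ 580.22, -130.27,   28.  ]), array([ 641.88, -124.48,   28.  ])]
[array([ 583.5 , -131.01,   28.  ]), array([ 643.06, -123.5 ,   28.  ])]
[ 581.1  -131.37   24.2 ] 1.1301884041645869 [ 641.96 -124.01   25.39] 1.046830855816529 [ 611.53 -127.69   24.8 ] 0.12039365832758027
```

Converted, 34 mm / 500 = 0.068, -10 mm / 500 = -0.02.

advance(rows=[[[0, 0, 0, -0.02, 0.0016, 0.068, 1], [0, 0, 0, -0.0188, 0, 0.068, 1], [0, 0, 0, 0, 0, 0.068, 1], [0, 0, 0, 0, 0, 0, 1], [0, 0, 0, 0, 0, 0, 1]]], clamp_n=25)

```text
clock: 3.53
eef_pos: [612.3, -126.8, 70.9]
tcp_rot: [-3.14, -0.001, 1.687]
contact_force: [-0.2, 0.1, -0.3]
opening: 1.0
grasp_force: 0.0
```

Run:
```python
from rig import r, ticket, grab_frame, camera_params
from h import *
s=r.sense();R=Ro.from_euler('xyz',s['tcp_rot']).as_matrix()
print(R.T@(np.array([611.5,-126.8,27])-s['eef_pos']),s['tcp_rot'])
```

```text
[ 0.05731248 -0.75359416 43.86556642] [-3.14021134e+00 -5.15637278e-04  1.68739501e+00]
```

Converted, 15 mm / 500 = 0.03, 14 mm / 500 = 0.028.

advance(rows=[[[0, 0, 0, 0, -0.0014, 0.03, 1], [0, 0, 0, 0, 0, 0.03, 1], [0, 0, 0, 0, 0, 0.028, 1], [0, 0, 0, 0, 0, 0, 1], [0, 0, 0, 0, 0, 0, 1]]], clamp_n=25)

```text
clock: 3.95
eef_pos: [612.5, -127.0, 27.6]
tcp_rot: [3.141, 0.0, 1.687]
contact_force: [0.8, -0.2, -0.8]
opening: 1.001
grasp_force: 0.0
```

advance(rows=[[[0, 0, 0, 0, 0, 0, 0.75], [0, 0, 0, 0, 0, 0, 0.7], [0, 0, 0, 0, 0, 0, 0.6], [0, 0, 0, 0, 0, 0, 0.5], [0, 0, 0, 0, 0, 0, 0.5]]], clamp_n=25)

```text
clock: 4.37
eef_pos: [612.9, -127.1, 27.7]
tcp_rot: [3.139, 0.001, 1.687]
contact_force: [-0.7, -0.1, 7.2]
opening: 0.696
grasp_force: 25.7
```

advance(rows=[[[0, 0, 0, 0, 0, 0, 0.5], [0, 0, 0, 0, 0, 0, 0.5], [0, 0, 0, 0, 0, 0, 0.5]]], clamp_n=25)

```text
clock: 4.62
eef_pos: [612.8, -127.1, 27.7]
tcp_rot: [3.14, 0.001, 1.687]
contact_force: [-0.2, 1.0, 6.5]
opening: 0.694
grasp_force: 25.7
```

Converted, -30 mm / 500 = -0.06, -20 mm / 500 = -0.04.

advance(rows=[[[0, 0, 0, 0, 0, -0.02, 0.5], [0, 0, 0, 0, 0, -0.04, 0.5], [0, 0, 0, 0, 0, -0.06, 0.5], [0, 0, 0, 0, 0, -0.06, 0.5], [0, 0, 0, 0, 0, 0, 0.5]]], clamp_n=40)

```text
clock: 5.03
eef_pos: [615.1, -127.8, 122.8]
tcp_rot: [3.133, 0.003, 1.687]
contact_force: [2.2, -0.8, -1.0]
opening: 0.689
grasp_force: 43.2
```

Run:
```python
from rig import r, ticket, grab_frame, camera_params
from h import *
import pickle
s=r.sense();R=Ro.from_euler('xyz',s['tcp_rot']).as_matrix()
print(R.T@(np.array([612.5,60,s['eef_pos'][2]])-s['eef_pos']),s['tcp_rot'],s['eef_pos'])
p=camera_params("wrist");f=grab_frame("wrist");pickle.dump((p,f),open("w3.pkl","wb"))
t=grab_frame("scene")
cv2.imwrite("pics/w3.png",f[...,::-1])
```

```text
[186.81548537  19.08865697  -0.36106138] [3.13342163e+00 2.76754444e-03 1.68671448e+00] [ 615.14993524 -127.76983412  122.79335743]
```

View pics/w3.png

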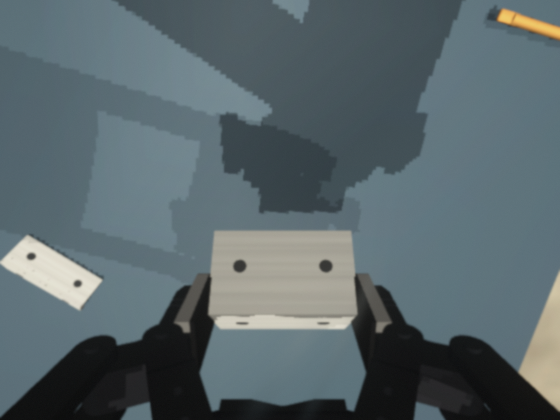

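The cover is held level and centred between the pads, ridge about (210,316)–(356,314). Next I turn it to the jig angle and approach with the jig in view.

Converted, 36 mm / 500 = 0.072, -0.7 mm / 500 = -0.0014, -0.118 rad / 4 = -0.0295.

advance(rows=[[[0, 0, 0, 0.072, -0.0014, 0, 0.5], [0, 0, 0, 0.072, -0.0014, 0, 0.5], [0, 0, -0.0295, 0.072, 0, 0, 0.5], [0, 0, -0.0295, 0, 0, 0, 0.5], [0, 0, 0, 0, 0, 0, 0.5]]])

```text
clock: 5.55
eef_pos: [596.7, -18.1, 115.2]
tcp_rot: [-3.139, -0.001, 1.931]
contact_force: [0.0, -0.1, -0.7]
opening: 0.686
grasp_force: 43.1
```

advance(rows=[[[0, 0, 0, 0, 0, 0, 0.5], [0, 0, 0, 0, 0, 0, 0.5]]])

```text
clock: 5.72
eef_pos: [597.7, -20.6, 115.7]
tcp_rot: [-3.141, -0.0, 1.918]
contact_force: [0.2, -0.3, -0.6]
opening: 0.693
grasp_force: 43.1
```

Run:
```python
from rig import r, ticket, grab_frame, camera_params
from h import *
import pickle
np.set_printoptions(precision=2,suppress=True)
s=r.sense();print(s['tcp_rot'],s['eef_pos'])
p=camera_params("wrist");f=grab_frame("wrist");pickle.dump((p,f,s['eef_pos'],s['tcp_rot']),open("w4.pkl","wb"))
cv2.imwrite("pics/w4.png",f[...,::-1])
```

```text
[-3.14 -0.    1.92] [597.68 -20.63 115.72]
```

View pics/w4.png

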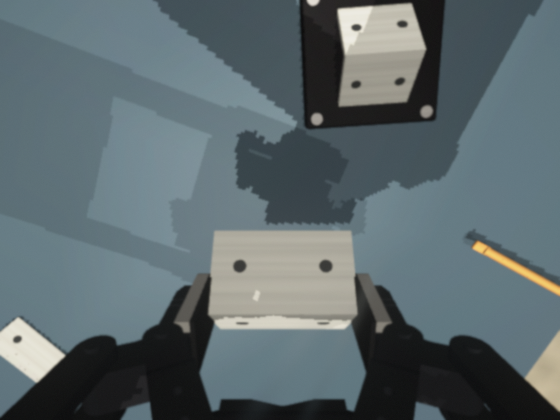

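Jig ridge in w4 runs about (344,56)–(426,47), and the held ridge about (209,317)–(357,315).

Run:
```python
from rig import r, ticket, grab_frame, camera_params
from h import *
import pickle
np.set_printoptions(precision=2,suppress=True)
p,f,pos,rot=pickle.load(open("w4.pkl","rb"))
t,s=[camera_params(n) for n in("top","scene")]
g=lambda p,c:((p[0]+.5)*.22-.5+c[0]-33,(p[1]+.5)*.22-.5+c[1]-33)
tc,sc=(240,182),(338,262)
A=[(p,(344,56)),(t,g((155,183),tc)),(s,g((151,65),sc))]
B=[(p,(426,47)),(t,g((125,80),tc)),(s,g((165,167),sc))]
for x in zip(A,B):
    a,b=[plane(*q,40) for q in x];print((a+b)/2,np.linalg.norm(a-b),np.arctan2(*(b-a)[1::-1]))
a,ea=tri(*A);b,eb=tri(*B);print("tri",(a+b)/2,a[2],b[2],ea,eb)
R=Ro.from_euler('xyz',rot).as_matrix()
h=[R.T@(plane(p,q,pos[2]+.6)-pos) for q in((209,317),(357,315))];print("held ridge in tool",h,"tool y ang",rot[2]-np.pi/2)
# jig bolt/holes via plate corner bolts, top view
c=np.array([[492,41],[343,102],[553,191],[402,254]])-[300,0]
q=np.array([plane(t,g(v,tc),12) for v in c]);print("bolts mid",q.mean(0),np.arctan2(*((q[0]+q[1]-q[2]-q[3])[1::-1])),np.arctan2(*((q[1]+q[3]-q[0]-q[2])[1::-1])))
```

```text
[610.31  94.85  40.  ] 40.64068214875756 0.4445581730129508
[612.27  93.19  40.  ] 42.11276034044393 0.3181720053741789
[613.2   92.83  40.  ] 41.3615354448633 0.39321751220377743
tri [611.8   93.75  38.33] 38.188642719838285 38.48002416179241 1.2797768867164463 3.084744128082209
held ridge in tool [array([  1.65, -28.33,  -0.57]), array([ 2.71, 29.39, -0.63])] tool y ang 0.34762829000477513
bolts mid [612.25  93.59  12.  ] 0.41012421618814116 1.9893795918185853
```

Converted, -0.062 rad / 4 = -0.0155.

advance(rows=[[[0, 0, -0.0155, 0, 0, 0, 0.5], [0, 0, 0, 0, 0, 0, 0.5]]])

```text
clock: 5.93
eef_pos: [597.9, -21.0, 116.0]
tcp_rot: [-3.141, -0.0, 1.984]
contact_force: [0.3, -0.6, 0.4]
opening: 0.689
grasp_force: 43.1
```

Run:
```python
from rig import r, ticket, grab_frame, camera_params
from h import *
import pickle
np.set_printoptions(precision=2,suppress=True)
p=pickle.load(open("w4.pkl","rb"))[0]
a,b,c=[plane(p,q,12) for q in((317,119),(427,112),(313,2))]
print("bolt angs",np.arctan2(*(b-a)[1::-1]),np.arctan2(*(c-a)[1::-1])-np.pi/2,(b+c)/2)
s=r.sense();R=Ro.from_euler('xyz',s['tcp_rot']).as_matrix()
print(R.T@(np.array([611.8,92.4,90])-s['eef_pos']),s['tcp_rot'],s['eef_pos'])
```

```text
bolt angs 0.4077490490211977 0.41595117637698165 [611.34  93.84  12.  ]
[98.25 58.23 26.03] [-3.14 -0.    1.98] [597.93 -20.96 116.04]
```

Converted, 30 mm / 500 = 0.06, 25 mm / 500 = 0.05.

advance(rows=[[[0, 0, 0, 0.06, 0.036, 0, 0.5], [0, 0, 0, 0.06, 0.036, 0, 0.5], [0, 0, 0, 0.05, 0.03, 0, 0.5], [0, 0, 0, 0.0264, 0.0144, 0.02, 0.5], [0, 0, 0, 0, 0, 0.032, 0.5]]])

```text
clock: 6.35
eef_pos: [613.5, 95.9, 91.1]
tcp_rot: [3.138, 0.001, 1.984]
contact_force: [-0.3, 0.3, -0.9]
opening: 0.686
grasp_force: 43.1
```

advance(rows=[[[0, 0, 0, 0, 0, 0, 0.5], [0, 0, 0, 0, 0, 0, 0.5]]])

```text
clock: 6.52
eef_pos: [610.7, 92.6, 89.0]
tcp_rot: [-3.139, -0.0, 1.983]
contact_force: [0.1, -1.2, -0.7]
opening: 0.687
grasp_force: 43.2
```

Run:
```python
from rig import r, ticket, grab_frame, camera_params
from h import *
np.set_printoptions(precision=2,suppress=True)
s=r.sense();R=Ro.from_euler('xyz',s['tcp_rot']).as_matrix()
print(R.T@(np.array([611.8,92.4,45.4])-s['eef_pos']),s['tcp_rot'],s['eef_pos'])
cv2.imwrite("pics/s5.png",cv2.resize(grab_frame("scene")[200:320,270:410,::-1],None,fx=4,fy=4,interpolation=2))
```

```text
[-0.63  1.07 43.63] [-3.14 -0.    1.98] [610.69  92.58  89.03]
```

View pics/s5.png

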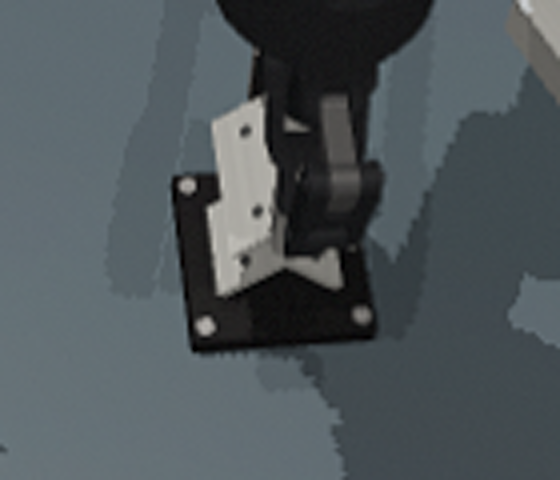

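The scene crop shows the cover held parallel above the fixed angle. Its near leg edge is around (215,120)–(240,240) in the crop, over the jig. Lowering now.

Converted, 12 mm / 500 = 0.024, 10 mm / 500 = 0.02.

advance(rows=[[[0, 0, 0, -0.0012, 0.002, 0.024, 0.5], [0, 0, 0, 0, 0, 0.02, 0.5], [0, 0, 0, 0, 0, 0.016, 0.5], [0, 0, 0, 0, 0, 0.008, 0.5], [0, 0, 0, 0, 0, 0, 0.5]]])

```text
clock: 6.98
eef_pos: [612.0, 92.9, 54.8]
tcp_rot: [-3.139, -0.001, 1.984]
contact_force: [-0.5, -0.4, -0.7]
opening: 0.691
grasp_force: 43.2
```

advance(rows=[[[0, 0, 0, 0, 0, 0.005, 0.5], [0, 0, 0, 0, 0, 0.005, 0.5], [0, 0, 0, 0, 0, 0.004, 0.5], [0, 0, 0, 0, 0, 0, 0.5], [0, 0, 0, 0, 0, 0, 0.5]]])

```text
clock: 7.4
eef_pos: [612.9, 93.3, 49.3]
tcp_rot: [3.142, 0.0, 1.985]
contact_force: [-0.3, -0.1, -0.3]
opening: 0.691
grasp_force: 43.2
```

Converted, 1.5 mm / 500 = 0.003, 1 mm / 500 = 0.002.

advance(rows=[[[0, 0, 0, 0, 0, 0.003, 0.5], [0, 0, 0, 0, 0, 0.002, 0.5], [0, 0, 0, 0, 0, 0, 0.5], [0, 0, 0, 0, 0, 0, 0.5]]])

```text
clock: 7.73
eef_pos: [612.8, 93.3, 46.8]
tcp_rot: [-3.142, -0.0, 1.985]
contact_force: [0.6, 0.3, -1.2]
opening: 0.687
grasp_force: 43.2
```

advance(rows=[[[0, 0, 0, 0, 0, 0.002, 0.5], [0, 0, 0, 0, 0, 0.0014, 0.5], [0, 0, 0, 0, 0, 0, 0.5], [0, 0, 0, 0, 0, 0, 0.5]]])

```text
clock: 8.07
eef_pos: [613.0, 93.5, 45.7]
tcp_rot: [3.141, -0.0, 1.985]
contact_force: [-2.6, 0.6, 6.3]
opening: 0.689
grasp_force: 43.8
```

Converted, 0.7 mm / 500 = 0.0014.

advance(rows=[[[0, 0, 0, 0, 0, 0.0014, 0.5], [0, 0, 0, 0, 0, 0, 0.5], [0, 0, 0, 0, 0, 0, 0.5]]])

```text
clock: 8.32
eef_pos: [613.1, 93.5, 45.7]
tcp_rot: [3.141, -0.0, 1.985]
contact_force: [-4.3, 0.5, 12.7]
opening: 0.689
grasp_force: 44.4
```

Run:
```python
from rig import r, ticket, grab_frame, camera_params
import cv2
cv2.imwrite("pics/s6.png",cv2.resize(grab_frame("scene")[200:320,270:410,::-1],None,fx=4,fy=4,interpolation=2))
```

```text
(no output)
```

View pics/s6.png

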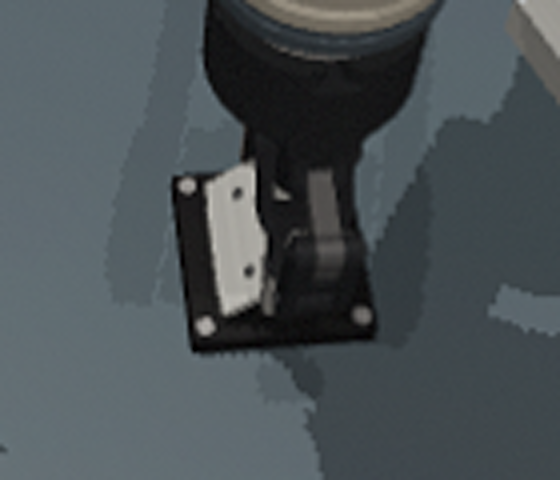

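It's seated: z stays at 45.7 (45.4 expected) while the force rises. Release and retreat.

Converted, -0.5 mm / 500 = -0.001.

advance(rows=[[[0, 0, 0, 0, 0, -0.001, 0.72], [0, 0, 0, 0, 0, 0, 0.8], [0, 0, 0, 0, 0, 0, 0.9], [0, 0, 0, 0, 0, 0, 1], [0, 0, 0, 0, 0, 0, 1]]])

```text
clock: 8.78
eef_pos: [612.8, 93.2, 44.7]
tcp_rot: [-3.141, -0.0, 1.985]
contact_force: [0.3, 0.6, -0.3]
opening: 1.003
grasp_force: 0.0
```

advance(rows=[[[0, 0, 0, 0, 0, 0, 1], [0, 0, 0, 0, 0, -0.016, 1], [0, 0, 0, 0, 0, -0.04, 1], [0, 0, 0, 0, 0, -0.07, 1], [0, 0, 0, 0, 0, -0.07, 1]]])

```text
clock: 9.2
eef_pos: [611.9, 93.1, 143.4]
tcp_rot: [-3.139, -0.001, 1.985]
contact_force: [0.5, 0.2, -0.6]
opening: 0.997
grasp_force: 0.0
```

advance(rows=[[[0, 0, 0, -0.08, 0, 0, 1], [0, 0, 0, -0.08, 0, 0, 1], [0, 0, 0, -0.08, 0, 0, 1], [0, 0, 0, -0.04, 0, 0, 1], [0, 0, 0, 0, 0, 0, 1]]])

```text
clock: 9.62
eef_pos: [670.9, -39.1, 143.7]
tcp_rot: [3.14, 0.002, 1.982]
contact_force: [-0.3, 1.1, 0.2]
opening: 0.997
grasp_force: 0.0
```

Run:
```python
from rig import r, ticket, grab_frame, camera_params
import cv2,numpy as np
a=cv2.resize(grab_frame("scene")[210:310,290:390,::-1],(400,400),interpolation=2)
b=cv2.resize(grab_frame("top")[150:215,207:272,::-1],(400,400),interpolation=2)
cv2.imwrite("pics/f7.png",np.hstack([a,b]))
```

```text
(no output)
```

View pics/f7.png

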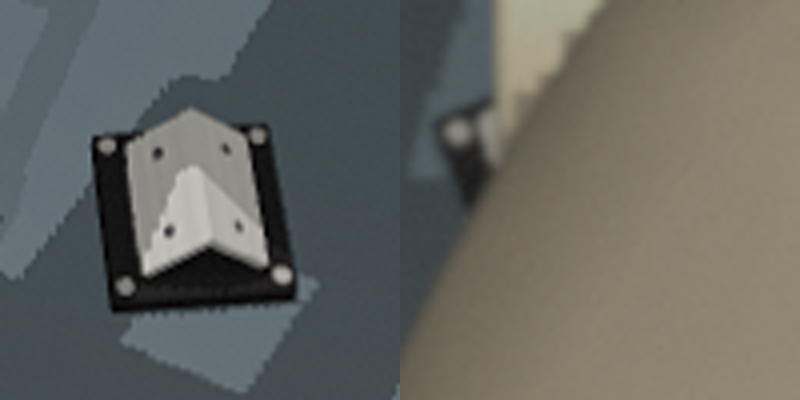

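The scene half shows the cover nested on the jig, ridge (192,108)–(210,243) in the crop. The arm blocks the top view. A quick numeric check before handing in.

Run:
```python
from rig import r, ticket, grab_frame, camera_params
from h import *
s=camera_params("scene");g=lambda u,v:((u+.5)/4-.5+290,(v+.5)/4-.5+210)
a,b=plane(s,g(192,108),46),plane(s,g(210,243),46)
q=np.mean([plane(s,g(*k),12) for k in((107,145),(258,134),(125,286),(282,274))],0)
d=(a+b)/2-q;print(d,np.linalg.norm(b-a),np.arctan2(*(b-a)[1::-1]))
C,S=np.cos(.41),np.sin(.41);dx=C*d[0]+S*d[1];dy=-S*d[0]+C*d[1];print(dx,dy)
if abs(dx)<7 and abs(dy)<6: print(ticket.sign_off())
```

```text
[ 3.14975355  0.93746194 34.        ] 61.74201406758302 0.38907697567086025
3.262385645482549 -0.3957552775001565
the job is handed in; nothing more can be done
None
```

I nested the 36 mm cover angle fully home on the fixed angle, let go of it and handed the job in; at the last check it sat about 3 mm off centre lengthwise and under 1 mm across, ridges within about 0.02 rad of parallel, and I never touched the small angle or the channel.

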